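Set the bearing nut on a wheel hub

TASK

The work lamp hangs over the wheel hub, in the way: swing its stiff arm round until the lamp head hangs over the middle of the round parts dish, and leave it standing there. Then screw the knurled nut on the hub's upright spindle down (clockwise seen from above) until it bottoms out, and back it off a quarter turn to give the bearing its clearance. Finish while still gripping the nut in that position, without letting go, and do not shift the loose tools and containers on the bench.

Things in the scene. Friction and masses are not known exactly. Their poses are not given: they have to be found in the camera images.
- lamp_grip (a point): Grip point of the swing-arm lamp: on the black rubber stub, 22 mm in diameter, that stands upright on top of the lamp head, 235 mm above the bench. The stub rises from the head's top at 207 mm to 252 mm, so fingers may close on it from above in any direction. The head below it is a grey shade, 92 mm in diameter, its underside 160 mm above the bench; the point lies on the head's centre line, 200 mm from the lamp's pivot axis.
- lamp_pivot (a point): Point on the vertical pivot axis of the lamp arm, at the height of the stub's grip point (235 mm above the bench). The axis is that of an upright steel post, 215 mm tall, on a round foot 100 mm in diameter fixed to the bench; a level bar 20 mm high (180 to 200 mm above the bench) joins it to the lamp head.
- lamp_arm (a joint): Swing of the lamp arm about the post, rad: grows anticlockwise seen from above, range -1.5 to 1.5; at 0 the arm points along the foot's own -x. Stiff: it takes about 3 N at the stub to move it, and it stays where it is left.
- dish_centre (a point): Middle of the inner floor of the round, shallow steel parts dish (150 mm across, 22 mm high, fixed), 4 mm above the bench. It stands beside the hub, to the left or to the right, its middle about 200 mm (within 16 mm) from the lamp's pivot axis; a rectangular grey plastic bin (120 x 120 x 50 mm) stands on the other side.
- nut_grip (a point): Centre, half-way up, of the round knurled brass nut: 44 mm in diameter, 28 mm tall, on the axis of the hub's upright spindle; 109 mm above the bench when it has bottomed out, a little higher before. The nut is already started on the thread and can not come off.
- hub: The fixed wheel hub; origin at the middle of its underside, on the spindle axis. The spindle, 16 mm thick, stands up through the nut to 137 mm above the bench. Under the nut is a steel neck 34 mm in diameter down to 72 mm above the bench, then the hub body 62 mm in diameter, then a flange of 112 mm at 42 mm, on a fixed wooden block 130 x 130 mm.
- nut (a joint): Turn of the nut, rad: 0 = bottomed out, grows as it is unscrewed (anticlockwise seen from above), up to 6.6; it rises 4 mm a turn. It turns with light friction (about 0.1 N m) and stays where it is left; at 0 it stops hard.
- bearing_c (a point): Centre of a loose spare bearing ring, 52 mm in diameter, 16 mm high, lying on the bench. Not to be moved.
- spanner: Loose steel spanner, 190 mm long, lying on the bench along its own x. Not to be moved.
- tin: Loose closed tin, 74 mm in diameter, 100 mm tall; origin at the middle of its underside. Not to be moved.
- driver: Loose screwdriver, 200 mm long, lying on the bench along its own x. Not to be moved.
- hammer: Loose hammer, 280 mm long, lying on the bench along its own x. Not to be moved.
- jar: Loose closed glass jar, 64 mm in diameter, 85 mm tall; origin at the middle of its underside. Not to be moved.
Not all that is in view belongs to the job. There is more than one size of the hub; the one meant has the size given above.

How it is judged:
By the outcome, as a careful person would: the job done as asked, in the order asked, and still so for the second after the job is handed in, while the arm keeps its last pose, push and grip.
It also fails if it takes over 67 s, if anything falls off the work surface, if the arm or the gripper's body presses on something with over 40 N, if the wrist force passes 120 N, or if a joint passes its speed limit or range.

ROBOT

A 6-joint arm with a two-finger parallel gripper is mounted at the origin on the work surface. World frame = base frame: x ahead of the robot, y to its left, z up, the work surface at z = 0. Lengths are in m, angles in rad, forces in N, time in s.
With the tool pointing down it reaches from about 0.275 to 0.725 m from the base axis. Payload 15.9 kg.
Tool frame: the origin (TCP) lies midway between the tips of the shut fingers; the grasp point (between the pads) lies 19 mm behind it (grip_depth is the distance from the TCP to the grasp point, in m); z points along the fingers, y is the direction in which the jaws open and shut (so a half turn about z gives the same grasp; the last joint's range is limited). The gripper opens to 85 mm and grips with 20 to 120 N. Pads are 22 mm wide; open, the fingers measure 114 mm over their backs; the gripper's body (76 mm by 85 mm) begins 54 mm behind the grasp point. The pads swing forward as they close: fully open they stand 13 mm farther back than shut.
Start: joints at [-1.282, 0.213, -0.034, 1.323, 0, 1.571], TCP at [0.142, -0.479, 0.231] pointing down, gripper open.
Joint ranges: [-2.98, 2.98], [-0.74, 1.72], [-1.14, 1.35], [-2.1, 2.04], [-1.57, 1.44], [-3.14, 3.14]. Speed limits (rad/s): [1.89, 1.89, 2.39, 2.57, 3.14, 3.14].

INTERFACE

Orientations are given as a rotation vector (axis times angle).
In Python, from workcell import sense, get_image, finish_job, cut_out, mark_of, grip_depth gives the robot as it stands.
- The arm moves only by the shell command python3 -m pendant 'ROWS' [FORCE]. ROWS is JSON, a list that holds one entry, the list of rows, each a list of 7 numbers: the closure in counts, from 0 (fully open) to 255 (shut), then the shift along the tool's x, y, z in m, then the turn, a rotation vector about the tool's x, y, z in degrees. A call has exactly 10 rows; each row is the pose to reach, as a shift and turn from the pose commanded when the call began, along the tool's axes at that moment; what a row does not reach only later rows make up. A row lasts 1/8 s, in which the tool goes at most 62.5 mm and 10.7 degrees, less where a joint would pass 70% of its speed; a pose out of reach is approached as far as the arm can. A call with a gripper value outside its range is refused whole. The fingers move at their own pace and stop on an object; FORCE is the grip in N (left out, the last holds). Time passes only in rows, so rows that repeat a pose let the fingers close, or fill a call up. It gives the time, the measured TCP pose, the force and the opening at its end, in the units of the state.
- sense(): the state, without advancing time (a new reading comes with each control period).
- get_image(name): name is "scene" or "side" or "wrist"; returns a dict with "color" (480x640x3 uint8, blue, green, red), "z_map" (480x640 float32, m along the optical axis (not along the pixel's ray), 0 where there is no reading), "camera_matrix" (3x3 intrinsics, pixels), "k1" (the pictures are not rectified: a ray, as slopes to the right and down, at radius r is drawn at 1 + k1 r^2 times it, then the intrinsics apply), "world_to_cam" (4x4, takes a point from world to camera coordinates); the wrist camera has in their place "hand_eye" (4x4, takes a point from camera to tool coordinates, whose origin is the TCP and whose axes are the flange's). Camera axes: x right, y up, looking along -z (the intrinsics and any distortion apply to the point x, -y, -z); pixel columns grow to the right and rows downward; lengths in m; the calibration is good to about 2 mm. A picture is of the moment at which its call begins: read the wrist's pose just before it.
- finish_job(): hands the job in, once; it reports no verdict.
Trained networks look in the newest picture that a camera, given by its name, has taken for a name from the list of things; names that differ only in an ending like _2 or _b are one class to them, and where a whole thing is asked for, a point or a joint stands for the part that bears it (a point fixed in the world has none). Each returns a list of dicts, best first, with "score" (0 to 1); they miss things now and then, are a little off and sometimes report something else, mostly with a low value. They report only what shows in the picture. A call takes as long as a camera call. They do not tell look-alikes from the thing itself.
- cut_out(camera, thing): "mask" (480x640 bool, what is visible of it) and "extent" ([left, top, right, bottom] in pixels, round what is visible of it).
- mark_of(camera, thing): "at" ([column, row] in pixels: a listed point, or the origin of a listed thing).
The state is a dict: "t": time; "q": joint angles; "qvel": joint speeds; "tau": joint torques, N m; "ee_pos": TCP position; "tcp_rot": TCP orientation; "force": force on the tool from outside, world axes, zero at the start; "wrist_torque": the same for the moment, N m; "opening": finger opening in m.
Only numpy, scipy, OpenCV 4.12 (cv2) and the standard library are available. Lean on these libraries where they do the work, as an engineer would, in place of code of your own. Each camera call takes 0.05 s, during which the arm holds its last target. There are 200 camera calls.

## Working session

There is one attempt and no reset: what is moved stays moved. The work goes in short steps, Python scripts to look and compute and a shell command to move; the robot and the scene stay as the last step left them, time stands still between calls to the robot, and variables do not carry over. Pictures are saved under pics/ and viewed, about 8 in all and at most 12, crops included, and the job is handed in when it is done.

```bash
mkdir -p pics; cat > h.py <<'E'
import numpy as np, cv2
from workcell import sense, get_image, cut_out, mark_of, grip_depth
from scipy.spatial.transform import Rotation as R
def c2w(im, s=None):
    if "world_to_cam" in im: return np.linalg.inv(np.array(im["world_to_cam"]))
    T=np.eye(4); T[:3,:3]=R.from_rotvec(s["tcp_rot"]).as_matrix(); T[:3,3]=s["ee_pos"]
    return T@np.array(im["hand_eye"])
def ray(im,px):
    K=np.array(im["camera_matrix"]); k=float(im["k1"])
    d=cv2.undistortPoints(np.array(px,float).reshape(-1,1,2),K,np.array([k,0,0,0.]))[:,0]
    return np.c_[d[:,0],-d[:,1],-np.ones(len(d))]
def at_z(im,px,z,s=None):
    T=c2w(im,s); d=ray(im,px)@T[:3,:3].T; o=T[:3,3]
    return o+d*((z-o[2])/d[:,2])[:,None]
def cloud(im,mask,s=None):
    v,u=np.nonzero(mask&(im["z_map"]>0)); z=im["z_map"][v,u]
    T=c2w(im,s); P=ray(im,np.c_[u,v])*z[:,None]
    return P@T[:3,:3].T+T[:3,3]
E
python3 - <<'E'
from h import *
s=sense(); print({k:np.round(v,3) for k,v in s.items()}, grip_depth)
H={'lamp_grip':.235,'lamp_pivot':.235,'dish_centre':.004,'nut_grip':.115,'hub':0,'bearing_c':.008,'tin':0,'jar':0,'spanner':.005,'driver':.015,'hammer':.015}
for c in ['scene','side']:
    im=get_image(c); cv2.imwrite(f'pics/{c}0.png',im['color'])
    for n,z in H.items():
        for d in mark_of(c,n)[:3]:
            if d['score']>.2: print(c,n,round(d['score'],2),np.round(d['at']),np.round(at_z(im,[d['at']],z)[0],3))
E
```

```text
{'t': np.float64(0.0), 'q': array([-1.282,  0.213, -0.035,  1.323, -0.   ,  1.571]), 'qvel': array([ 0.   ,  0.001, -0.   , -0.001,  0.   , -0.001]), 'tau': array([-1.0000e-03, -6.8616e+01,  4.8712e+01,  1.7000e-02, -0.0000e+00,
       -0.0000e+00]), 'ee_pos': array([ 0.142, -0.479,  0.231]), 'tcp_rot': array([-3.108, -0.452,  0.   ]), 'force': array([ 0.705,  0.364, -1.324]), 'wrist_torque': array([0.018, 0.006, 0.008]), 'opening': np.float64(0.085)} 0.0187
scene lamp_grip 0.91 [288. 224.] [ 0.496 -0.063  0.235]
scene lamp_pivot 0.75 [281. 307.] [ 0.689 -0.017  0.235]
scene lamp_pivot 0.43 [288. 223.] [ 0.492 -0.063  0.235]
scene dish_centre 0.74 [365. 322.] [0.563 0.142 0.004]
scene dish_centre 0.6 [503. 366.] [0.588 0.471 0.004]
scene nut_grip 0.62 [300. 255.] [ 0.491 -0.04   0.115]
scene nut_grip 0.59 [432. 186.] [0.196 0.231 0.115]
scene nut_grip 0.54 [247. 177.] [ 0.298 -0.237  0.115]
scene hub 0.76 [248. 193.] [ 0.26 -0.26  0.  ]
scene hub 0.75 [424. 228.] [0.245 0.238 0.   ]
scene hub 0.73 [298. 275.] [ 0.479 -0.049  0.   ]
scene bearing_c 0.82 [349. 262.] [0.413 0.068 0.008]
[... 417 characters left out ...]
.115]
side nut_grip 0.67 [316. 263.] [ 0.482 -0.036  0.115]
side nut_grip 0.59 [214. 209.] [0.25  0.288 0.115]
side hub 0.97 [317. 301.] [ 0.476 -0.061  0.   ]
side hub 0.89 [220. 251.] [0.247 0.229 0.   ]
side hub 0.79 [258. 373.] [ 0.275 -0.263  0.   ]
side bearing_c 0.67 [281. 273.] [0.405 0.072 0.008]
side tin 0.93 [256. 208.] [0.395 0.426 0.   ]
side jar 0.83 [310. 193.] [0.59  0.463 0.   ]
side jar 0.74 [408. 407.] [ 0.589 -0.451  0.   ]
side jar 0.66 [387. 210.] [0.808 0.293 0.   ]
side spanner 0.65 [327. 347.] [ 0.457 -0.232  0.005]
side spanner 0.63 [309. 192.] [0.585 0.46  0.005]
side driver 0.68 [304. 418.] [ 0.351 -0.425  0.015]
side hammer 0.65 [405. 406.] [ 0.579 -0.454  0.015]
```

```bash
python3 -c "
import cv2,numpy as np
a=[cv2.resize(cv2.imread(f'pics/{c}0.png'),(640,480)) for c in ('scene','side')]
" ; ls pics
```

```text
scene0.png
side0.png
```

View pics/scene0.png

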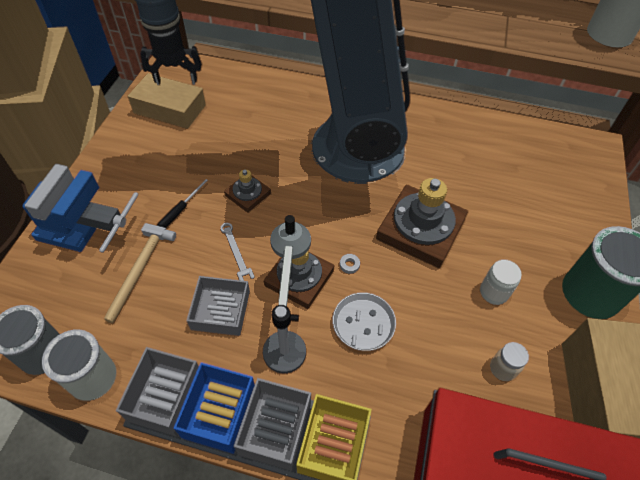

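View pics/side0.png

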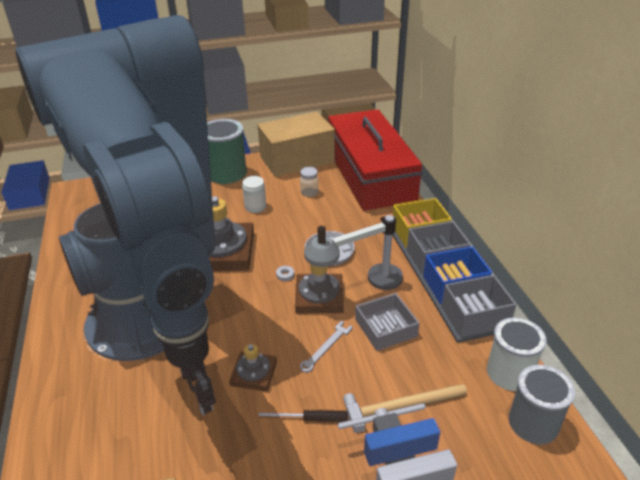

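The scene view shows the lamp stub at (290,222) and its post at (281,312). The dish is at (365,322) and the grey bin at (219,305). There are three hubs: small at (247,188), large at (424,220), and one under the lamp at (300,272). The last should be the one meant; next I check its sizes and refine the points.

```bash
python3 - <<'E'
from h import *
from scipy.optimize import least_squares
def circ(P):
    f=lambda p:np.hypot(P[:,0]-p[0],P[:,1]-p[1])-p[2]
    return least_squares(f,[*P[:,:2].mean(0),.05],loss='soft_l1',f_scale=.002).x
for c in ['scene','side']:
    im=get_image(c); A=cloud(im,np.ones((480,640),bool))
    def near(x,y,r,z0,z1): return A[(np.hypot(A[:,0]-x,A[:,1]-y)<r)&(A[:,2]>z0)&(A[:,2]<z1)]
    P=near(.492,-.06,.05,.215,.27); print(c,'stub',len(P),P.mean(0).round(4),P.max(0).round(3),P.min(0).round(3))
    if len(P)>15: print('  fit',circ(P).round(4))
    P=near(.492,-.06,.08,.163,.175); 
    if len(P)>15: print(' shade fit',circ(P).round(4))
    P=near(.684,-.02,.03,.05,.17); 
    if len(P)>15: print(' post',len(P),P.mean(0).round(4),circ(P).round(4))
    P=near(.684,-.02,.08,.004,.02); 
    if len(P)>15: print(' foot',len(P),circ(P).round(4),(P.min(0)/2+P.max(0)/2).round(4))
    P=near(.56,.141,.1,.012,.03); print(' dish',len(P),circ(P).round(4),(P.min(0)/2+P.max(0)/2).round(4))
    for x,y in [(.48,-.05),(.245,.235),(.265,-.26)]:
        for z0,z1,r in [(.005,.02,.12),(.036,.047,.09),(.095,.13,.04),(.13,.15,.04)]:
            P=near(x,y,r,z0,z1)
            if len(P)>15: print(' hub',x,y,z0,len(P),'fit',circ(P).round(4),'ext',np.ptp(P,0).round(3),'top',np.percentile(P[:,2],98).round(4))
I=cv2.imread('pics/scene0.png')[150:330,210:480]; cv2.imwrite('pics/crop1.png',cv2.resize(I,None,fx=2.9,fy=2.9,interpolation=cv2.INTER_CUBIC))
E
```

```text
scene stub 165 [ 0.4967 -0.0589  0.2403] [ 0.505 -0.049  0.255] [ 0.482 -0.071  0.215]
  fit [ 0.4939 -0.0601  0.0087]
 shade fit [ 0.4913 -0.0608  0.0458]
 post 198 [ 0.6959 -0.0174  0.1039] [ 0.688  -0.0206  0.0108]
 foot 1159 [ 0.6882 -0.0207  0.0381] [ 0.6844 -0.0161  0.012 ]
 dish 584 [0.5685 0.14   0.0709] [0.5678 0.1399 0.02  ]
 hub 0.48 -0.05 0.005 278 fit [ 0.451  -0.0556  0.1069] ext [0.22  0.238 0.015] top 0.0195
 hub 0.48 -0.05 0.036 567 fit [ 0.4854 -0.0459  0.0485] ext [0.113 0.125 0.011] top 0.0463
 hub 0.48 -0.05 0.095 130 fit [ 0.486  -0.0444  0.0229] ext [0.035 0.034 0.033] top 0.1282
 hub 0.245 0.235 0.005 186 fit [0.2385 0.2345 0.1111] ext [0.188 0.227 0.015] top 0.0196
 hub 0.245 0.235 0.036 363 fit [0.2447 0.2335 0.0865] ext [0.172 0.179 0.01 ] top 0.0466
 hub 0.245 0.235 0.095 304 fit [0.2424 0.2337 0.0338] ext [0.055 0.079 0.031] top 0.1269
 hub 0.245 0.235 0.13 72 fit [0.2485 0.2322 0.0337] ext [0.031 0.063 0.019] top 0.1497
 hub 0.265 -0.26 0.005 309 fit [ 0.2449 -0.2724  0.0717] ext [0.239 0.226 0.015] top 0.0197
 hub 0.265 -0.26 0.036 61 fit [ 0.2572 -0.26
[... 582 characters left out ...]
095 142 fit [ 0.4867 -0.0437  0.0216] ext [0.042 0.029 0.033] top 0.1273
 hub 0.245 0.235 0.005 122 fit [0.2659 0.2164 0.085 ] ext [0.144 0.151 0.015] top 0.0196
 hub 0.245 0.235 0.036 108 fit [0.2498 0.234  0.0831] ext [0.124 0.096 0.011] top 0.0463
 hub 0.245 0.235 0.095 146 fit [0.2497 0.2376 0.0314] ext [0.045 0.059 0.033] top 0.1289
 hub 0.245 0.235 0.13 35 fit [0.2503 0.2309 0.0315] ext [0.039 0.025 0.014] top 0.1497
 hub 0.265 -0.26 0.005 398 fit [ 0.2663 -0.2559  0.0535] ext [0.221 0.208 0.015] top 0.0198
 hub 0.265 -0.26 0.036 82 fit [ 0.2647 -0.2559  0.0258] ext [0.066 0.067 0.011] top 0.0469
 hub 0.265 -0.26 0.095 19 fit [ 0.2647 -0.2601  0.0046] ext [0.01  0.017 0.008] top 0.1025
```

View pics/crop1.png

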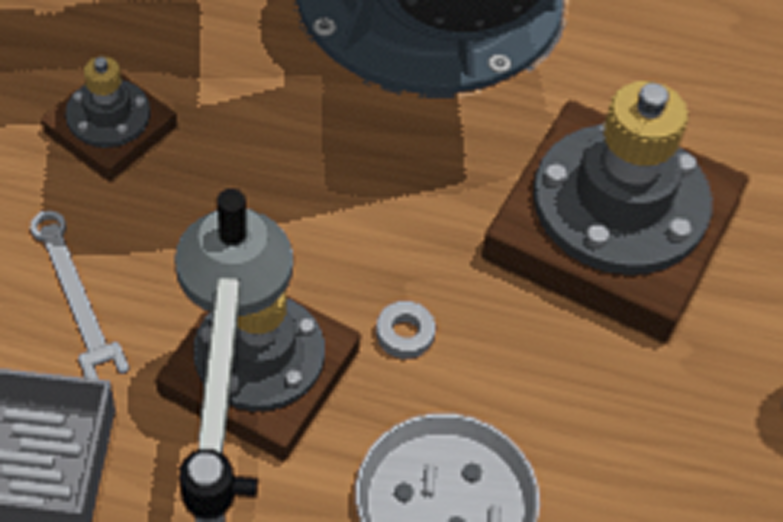

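The middle hub fits: nut radius about 22 mm and flange about 112 mm, and it sits under the lamp. The right-hand one at (424,220) is about 1.5 times too large, and the left-hand one at (247,188) is too small. The crop confirms this. Checks: the stub is 199 mm from the pivot and the dish 200 mm.

```bash
cat >> h.py <<'E'
def tool(world_target, yaw=None):
    "shift in tool axes from the measured pose to a world target; yaw of tool x and turn about tool z"
    s=sense(); M=R.from_rotvec(s["tcp_rot"]).as_matrix()
    print('t',round(float(s['t']),2),'tcp',np.round(s['ee_pos'],4),'q',np.round(s['q'],3),'F',np.round(s['force'],1),'T',np.round(s['wrist_torque'],2),'open',round(float(s['opening']),4))
    print('yaw_x deg',np.degrees(np.arctan2(M[1,0],M[0,0])).round(2),'toolz',M[:,2].round(3),'shift',np.round(M.T@(np.array(world_target)-s['ee_pos']),4))
E
python3 -c "
from h import *
print(R.from_rotvec(sense()['tcp_rot']).as_matrix().round(3))
tool([.4925,-.061,.31])"
```

```text
[[ 0.959  0.285  0.   ]
 [ 0.285 -0.959 -0.   ]
 [ 0.     0.    -1.   ]]
t 1.3 tcp [ 0.1424 -0.4793  0.2313] q [-1.282  0.213 -0.034  1.323  0.     1.571] F [0.1 0.1 0.1] T [ 0.02 -0.   -0.01] open 0.0852
yaw_x deg 16.55 toolz [ 0. -0. -1.] shift [ 0.4547 -0.3012 -0.0787]
```

```bash
python3 -m pendant '[[[0,0.04,-0.026,-0.03,0,0,0],[0,0.09,-0.06,-0.06,0,0,0],[0,0.14,-0.093,-0.079,0,0,0],[0,0.19,-0.126,-0.079,0,0,0],[0,0.24,-0.159,-0.079,0,0,0],[0,0.29,-0.192,-0.079,0,0,0],[0,0.34,-0.225,-0.079,0,0,0],[0,0.39,-0.258,-0.079,0,0,0],[0,0.43,-0.285,-0.079,0,0,0],[0,0.4545,-0.301,-0.079,0,0,0]]]' 40; python3 -c "
from h import *
tool([.4925,-.061,.216])
s=sense(); im=get_image('wrist'); cv2.imwrite('pics/w1.png',im['color'])
for n,z in [('lamp_grip',.235),('lamp_pivot',.235),('dish_centre',.004)]:
  for d in mark_of('wrist',n)[:2]: print(n,d['score'],d['at'],at_z(im,[d['at']],z,s))
"
```

```text
t: 2.55
ee_pos: [0.4934, -0.0593, 0.3101]
tcp_rot: [-3.108, -0.455, 0.0]
force: [1.0, 0.2, 0.4]
opening: 0.0854
t 2.55 tcp [ 0.4934 -0.0593  0.3101] q [-0.12   0.21   0.16   1.521  0.     2.731] F [1.  0.2 0.4] T [-0.05 -0.01  0.  ] open 0.0854
yaw_x deg 16.65 toolz [-0.  0. -1.] shift [-0.0014  0.0014  0.0941]
lamp_grip 0.7 [323.2, 252.4] [[ 0.49385208 -0.05994875  0.235     ]]
lamp_pivot 0.22 [194.9, 218.0] [[0.49270608 0.01480645 0.235     ]]
dish_centre 0.74 [161.5, 64.1] [[0.56945581 0.13841953 0.004     ]]
```

View pics/w1.png

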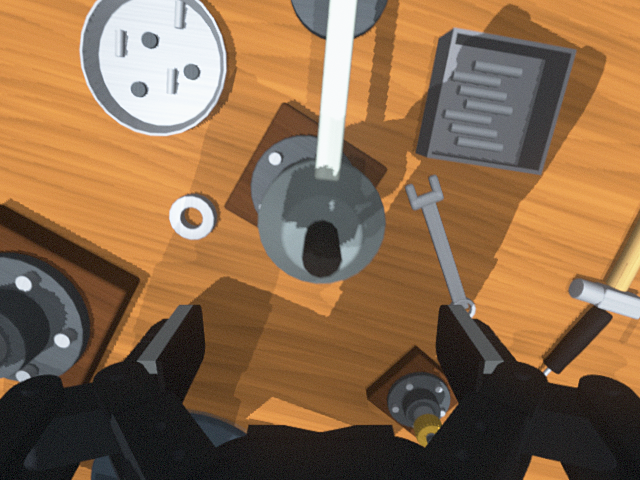

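The wrist view shows the stub at (322,250) between the jaws, the dish at (155,65), and the bar going up the picture. I turn q6 back to leave room for the swing while I descend, then close.

```bash
python3 -m pendant '[[[0,0,0,0,0,0,-10],[0,0,0,0.01,0,0,-20],[0,0,0.001,0.025,0,0,-30],[0,0,0.001,0.04,0,0,-40],[0,0,0.001,0.055,0,0,-50],[0,0,0.001,0.07,0,0,-60],[0,0,0.001,0.08,0,0,-70],[0,0,0.001,0.088,0,0,-80],[0,0,0.001,0.094,0,0,-90],[0,0,0.001,0.094,0,0,-100]]]' 40 && python3 -m pendant '[[[255,0,0,0,0,0,0],[255,0,0,0,0,0,0],[255,0,0,0,0,0,0],[255,0,0,0,0,0,0],[255,0,0,0,0,0,0],[255,0,0,0,0,0,0],[255,0,0,0,0,0,0],[255,0,0,0,0,0,0],[255,0,0,0,0,0,0],[255,0,0,0,0,0,0]]]' 40; python3 - <<'E'
from h import *
tool([.4925,-.061,.216])
s=sense(); M=R.from_rotvec(s['tcp_rot']).as_matrix()
p=s['ee_pos'][:2]; piv=np.array([.6875,-.0212]); v=p-piv; print('radius',np.hypot(*v),np.degrees(np.arctan2(*v[::-1])))
D=np.array([.568,.139])-piv; a=np.degrees(np.arctan2(D[1],D[0])-np.arctan2(v[1],v[0]))%360-360; print('swing',a)
for k in range(1,9):
    th=np.radians(a*k/8); w=np.array([[np.cos(th),-np.sin(th)],[np.sin(th),np.cos(th)]])@v+piv-p
    print(k,(M.T@np.r_[w,0]).round(4),round(-a*k/8,1))
E
```

```text
t: 4.0
ee_pos: [0.4918, -0.0632, 0.2161]
tcp_rot: [-1.646, -2.675, 0.0]
force: [-0.7, 0.4, -0.5]
opening: 0.0855
t: 5.25
ee_pos: [0.4937, -0.0621, 0.2167]
tcp_rot: [1.652, 2.67, 0.002]
force: [8.5, 1.9, -0.3]
opening: 0.0211
t 5.25 tcp [ 0.4937 -0.0621  0.2167] q [-1.250e-01  2.090e-01 -7.600e-02  1.283e+00  1.000e-03  9.830e-01] F [ 8.5  1.9 -0.3] T [ 0.23 -1.37 -0.12] open 0.0211
yaw_x deg 116.49 toolz [ 0.002  0.    -1.   ] shift [ 0.0015 -0.0006  0.0007]
radius 0.19802978353931672 -168.0819536828041
swing -65.1972217130691
1 [ 0.0267  0.009  -0.    ] 8.1
2 [0.0518 0.0217 0.    ] 16.3
3 [0.0749 0.0378 0.    ] 24.4
4 [0.0954 0.057  0.0001] 32.6
5 [1.13e-01 7.90e-02 1.00e-04] 40.7
6 [1.274e-01 1.032e-01 1.000e-04] 48.9
7 [0.1381 0.1292 0.0002] 57.0
8 [0.1451 0.1565 0.0002] 65.2
```

```bash
python3 -m pendant '[[[255,0.0267,0.009,0,0,0,8.1],[255,0.0518,0.0217,0,0,0,16.3],[255,0.0749,0.0378,0,0,0,24.4],[255,0.0954,0.057,0,0,0,32.6],[255,0.113,0.079,0,0,0,40.7],[255,0.1274,0.1032,0,0,0,48.9],[255,0.1381,0.1292,0,0,0,57],[255,0.1451,0.1565,0,0,0,65.2],[255,0.1451,0.1565,0,0,0,65.2],[255,0.1451,0.1565,0,0,0,65.2]]]' 40; python3 - <<'E'
from h import *
from scipy.optimize import least_squares
tool([.568,.139,.216])
def circ(P,r):
    f=lambda p:np.hypot(P[:,0]-p[0],P[:,1]-p[1])-r
    return least_squares(f,P[:,:2].mean(0),loss='soft_l1',f_scale=.002).x
for c in ['scene','side']:
    im=get_image(c); A=cloud(im,np.ones((480,640),bool))
    B=A[(np.hypot(A[:,0]-.567,A[:,1]-.139)<.07)&(A[:,2]>.163)&(A[:,2]<.175)]
    print(c,'shade',len(B),circ(B,.046).round(4) if len(B)>10 else '')
    cv2.imwrite(f'pics/{c}2.png',im['color'])
E
```

```text
t: 6.5
ee_pos: [0.5684, 0.1384, 0.2167]
tcp_rot: [-2.831, -1.36, -0.002]
force: [-0.0, 5.2, 3.4]
opening: 0.021
t 6.5 tcp [0.5684 0.1384 0.2167] q [2.380e-01 3.930e-01 1.750e-01 1.351e+00 1.000e-03 2.484e+00] F [-0.   5.2  3.4] T [ 0.89 -0.01  0.14] open 0.021
yaw_x deg 51.32 toolz [ 0.001  0.001 -1.   ] shift [ 0.0002 -0.0007  0.0007]
scene shade 92 [0.5675 0.1394]
side shade 97 [0.568  0.1401]
```

```bash
python3 -m pendant '[[[0,0,0,0,0,0,0],[0,0,0,0,0,0,0],[0,0,0,0,0,0,0],[0,0,0,0,0,0,0],[0,0,0,0,0,0,0],[0,0,0,-0.01,0,0,0],[0,0,0,-0.03,0,0,0],[0,0,0,-0.055,0,0,0],[0,0,0,-0.08,0,0,0],[0,0,0,-0.1,0,0,0]]]' 40; python3 - <<'E'
from h import *
from scipy.optimize import least_squares
tool([.4865,-.044,.32])
def circ(P,r):
    f=lambda p:np.hypot(P[:,0]-p[0],P[:,1]-p[1])-r
    return least_squares(f,P[:,:2].mean(0),loss='soft_l1',f_scale=.002).x
for c in ['scene','side']:
    im=get_image(c); A=cloud(im,np.ones((480,640),bool)); cv2.imwrite(f'pics/{c}3.png',im['color'])
    B=A[(np.hypot(A[:,0]-.567,A[:,1]-.139)<.07)&(A[:,2]>.163)&(A[:,2]<.175)]
    print(c,'shade',len(B),circ(B,.046).round(4) if len(B)>10 else '')
    B=A[(np.hypot(A[:,0]-.4865,A[:,1]+.044)<.035)]
    n=B[(B[:,2]>.1)&(B[:,2]<.118)];print('nut',len(n),circ(n,.022).round(4) if len(n)>10 else '')
    t=B[(B[:,2]>.118)&(B[:,2]<.132)&(np.hypot(B[:,0]-.4865,B[:,1]+.044)>.011)&(np.hypot(B[:,0]-.4865,B[:,1]+.044)<.02)];print('nut top z',len(t),np.percentile(t[:,2],[20,50,80]).round(4))
E
```

```text
t: 7.85
ee_pos: [0.5678, 0.1375, 0.3181]
tcp_rot: [2.831, 1.361, 0.002]
force: [0.1, -0.1, 0.3]
opening: 0.0856
t 7.85 tcp [0.5678 0.1375 0.3181] q [0.238 0.411 0.457 1.616 0.    2.483] F [ 0.1 -0.1  0.3] T [-0.01  0.   -0.04] open 0.0856
yaw_x deg 51.34 toolz [ 0.001  0.    -1.   ] shift [-0.1925  0.0498 -0.002 ]
scene shade 91 [0.5671 0.1394]
nut 75 [ 0.4873 -0.0433]
nut top z 129 [0.1239 0.126  0.1272]
side shade 94 [0.5679 0.1402]
nut 88 [ 0.4873 -0.0433]
nut top z 69 [0.1232 0.1251 0.1267]
```

View pics/scene3.png

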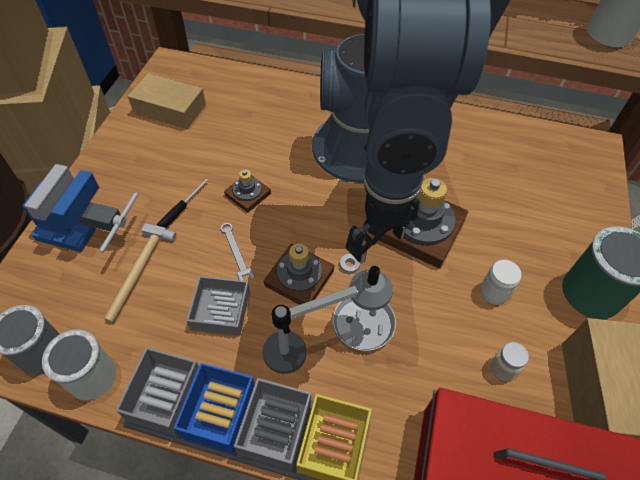

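The lamp head at (373,290) hangs over the dish at (365,322) in the picture. Fitted, it is within 1.5 mm of the dish's middle. The freed nut is at (299,255), with its top about 3 mm above the bottomed height. I go there and wind q6 back for the long clockwise turn.

```bash
python3 -m pendant '[[[0,-0.02,0.005,0,0,0,-10],[0,-0.045,0.012,0,0,0,-20],[0,-0.07,0.018,0,0,0,-30],[0,-0.095,0.025,0,0,0,-40],[0,-0.12,0.031,0,0,0,-50],[0,-0.145,0.038,0,0,0,-60],[0,-0.165,0.043,0,0,0,-70],[0,-0.18,0.047,0,0,0,-80],[0,-0.1915,0.05,0,0,0,-90],[0,-0.1915,0.05,0,0,0,-100]]]' 40 && python3 -m pendant '[[[0,0,0,0,0,0,-10],[0,0,0,0,0,0,-20],[0,0,0,0,0,0,-30],[0,0,0,0,0,0,-40],[0,0,0,0,0,0,-50],[0,0,0,0,0,0,-60],[0,0,0,0,0,0,-70],[0,0,0,0,0,0,-80],[0,0,0,0,0,0,-90],[0,0,0,0,0,0,-100]]]' 40; python3 - <<'E'
from h import *
tool([.4873,-.0433,.0933])
s=sense(); im=get_image('wrist')
for d in mark_of('wrist','nut_grip')[:3]: print(d['score'],d['at'],at_z(im,[d['at']],.112,s))
E
```

```text
t: 9.2
ee_pos: [0.4868, -0.0439, 0.3161]
tcp_rot: [-0.77, -3.046, 0.0]
force: [0.5, 0.1, -1.2]
opening: 0.0858
t: 10.45
ee_pos: [0.487, -0.0433, 0.316]
tcp_rot: [1.839, -2.547, -0.0]
force: [0.8, -0.1, 0.4]
opening: 0.0853
t 10.45 tcp [ 0.487  -0.0433  0.316 ] q [-0.089  0.194  0.155  1.532  0.    -1.34 ] F [ 0.8 -0.1  0.4] T [-0.01 -0.02  0.01] open 0.0853
yaw_x deg -108.32 toolz [-0.  0. -1.] shift [-1.000e-04 -3.000e-04  2.227e-01]
0.55 [318.2, 202.4] [[ 0.48887921 -0.04341637  0.112     ]]
```

```bash
python3 -m pendant '[[[0,0,0,0.025,0,0,-10],[0,0,0,0.055,0,0,-20],[0,0,0,0.085,0,0,-30],[0,0,0,0.115,0,0,-40],[0,0,0,0.14,0,0,-50],[0,0,0,0.165,0,0,-60],[0,0,0,0.19,0,0,-70],[0,0,0,0.21,0,0,-80],[0,0,0,0.223,0,0,-90],[0,0,0,0.223,0,0,-95]]]' 60 && python3 -m pendant '[[[255,0,0,0,0,0,0],[255,0,0,0,0,0,0],[255,0,0,0,0,0,0],[255,0,0,0,0,0,0],[255,0,0,0,0,0,0],[255,0,0,0,0,0,0],[255,0,0,0,0,0,0],[255,0,0,0,0,0,0],[255,0,0,0,0,0,0],[255,0,0,0,0,0,0]]]' 60; python3 -c "
from h import *
tool([.4873,-.0433,.0933])"
```

```text
t: 11.8
ee_pos: [0.4863, -0.0432, 0.0921]
tcp_rot: [3.119, -0.375, -0.003]
force: [0.1, 0.2, -0.0]
opening: 0.0852
t: 13.05
ee_pos: [0.4874, -0.0432, 0.0937]
tcp_rot: [-3.119, 0.377, -0.001]
force: [-1.3, 1.2, 5.4]
opening: 0.043
t 13.05 tcp [ 0.4874 -0.0432  0.0937] q [-0.089  0.262 -0.329  0.979  0.    -2.99 ] F [-1.3  1.2  5.4] T [ 0.18  0.35 -0.05] open 0.043
yaw_x deg -13.78 toolz [ 0.001  0.    -1.   ] shift [-0.0001  0.0001  0.0004]
```

```bash
python3 -m pendant '[[[255,0,0,0.0001,0,0,10],[255,0,0,0.0002,0,0,20],[255,0,0,0.0003,0,0,30],[255,0,0,0.0004,0,0,40],[255,0,0,0.0006,0,0,50],[255,0,0,0.0007,0,0,60],[255,0,0,0.0008,0,0,70],[255,0,0,0.0009,0,0,80],[255,0,0,0.001,0,0,90],[255,0,0,0.0011,0,0,100]]]' 60; python3 -c "
from h import *
tool([.4873,-.0433,.0933])"
```

```text
t: 14.3
ee_pos: [0.4889, -0.0425, 0.0928]
tcp_rot: [-1.708, 2.633, -0.001]
force: [10.4, 7.0, -3.9]
opening: 0.0426
t 14.3 tcp [ 0.4889 -0.0425  0.0928] q [-0.088  0.263 -0.33   0.975  0.002 -1.239] F [10.4  7.  -3.9] T [ 1.39 -1.99  0.11] open 0.0426
yaw_x deg -114.07 toolz [ 0.003  0.002 -1.   ] shift [ 0.0014  0.0011 -0.0005]
```

```bash
python3 -m pendant '[[[255,0,-0.001,0.0001,0,0,10],[255,0,-0.0015,0.0002,0,0,20],[255,0,-0.002,0.0003,0,0,30],[255,0,-0.0025,0.0004,0,0,40],[255,0,-0.003,0.0006,0,0,50],[255,0,-0.003,0.0007,0,0,60],[255,0,-0.003,0.0008,0,0,70],[255,0,-0.003,0.0009,0,0,80],[255,0,-0.003,0.001,0,0,90],[255,0,-0.003,0.0011,0,0,100]]]' 60; python3 -c "
from h import *
tool([.489,-.0433,.0933])"
```

```text
t: 15.55
ee_pos: [0.4896, -0.0442, 0.0915]
tcp_rot: [-0.921, -3.003, -0.001]
force: [-5.5, 1.4, 8.7]
opening: 0.0429
t 15.55 tcp [ 0.4896 -0.0442  0.0915] q [-0.09   0.269 -0.326  0.976  0.     0.505] F [-5.5  1.4  8.7] T [0.32 1.11 0.07] open 0.0429
yaw_x deg 145.91 toolz [-0.  0. -1.] shift [ 0.0011  0.0004 -0.0018]
```

```bash
python3 -m pendant '[[[255,0,0,0.0001,0,0,5],[255,0,0,0.0001,0,0,10],[255,0,0,0.0002,0,0,15],[255,0,0,0.0002,0,0,20],[255,0,0,0.0003,0,0,25],[255,0,0,0.0003,0,0,30],[255,0,0,0.0004,0,0,35],[255,0,0,0.0004,0,0,40],[255,0,0,0.0005,0,0,45],[255,0,0,0.0005,0,0,50]]]' 60; python3 -c "
from h import *
tool([.489,-.0433,.0933])"
```

```text
t: 16.8
ee_pos: [0.4889, -0.0454, 0.0909]
tcp_rot: [2.1, 2.336, -0.004]
force: [-10.3, -8.6, 12.9]
opening: 0.0426
t 16.8 tcp [ 0.4889 -0.0454  0.0909] q [-0.091  0.269 -0.327  0.976 -0.002  1.373] F [-10.3  -8.6  12.9] T [-1.73  1.98  1.93] open 0.0426
yaw_x deg 96.1 toolz [-0.002 -0.002 -1.   ] shift [ 0.0021  0.0003 -0.0025]
```

```bash
python3 -m pendant '[[[255,0,0,0,0,0,-1],[255,0,0,0,0,0,-2],[255,0,0,0,0,0,-2],[255,0,0,0,0,0,-2],[255,0,0,0,0,0,-2],[255,0,0,0,0,0,-2],[255,0,0,0,0,0,-2],[255,0,0,0,0,0,-2],[255,0,0,0,0,0,-2],[255,0,0,0,0,0,-2]]]' 60; python3 -c "
from h import *
tool([.489,-.0433,.0933])"; python3 -m pendant '[[[255,0,0,0,0,0,-1],[255,0,0,0,0,0,-2],[255,0,0,0,0,0,-2],[255,0,0,0,0,0,-2],[255,0,0,0,0,0,-2],[255,0,0,0,0,0,-2],[255,0,0,0,0,0,-2],[255,0,0,0,0,0,-2],[255,0,0,0,0,0,-2],[255,0,0,0,0,0,-2]]]' 60; python3 -c "
from h import *
tool([.489,-.0433,.0933])"
```

```text
t: 18.05
ee_pos: [0.4891, -0.0458, 0.0909]
tcp_rot: [2.057, 2.373, -0.005]
force: [-9.6, -12.6, 9.6]
opening: 0.0424
t 18.05 tcp [ 0.4891 -0.0458  0.0909] q [-0.092  0.269 -0.327  0.976 -0.003  1.337] F [ -9.6 -12.6   9.6] T [-2.19  1.93  0.07] open 0.0424
yaw_x deg 98.17 toolz [-0.001 -0.003 -1.   ] shift [ 0.0025  0.0003 -0.0024]
t: 19.3
ee_pos: [0.4891, -0.0458, 0.0909]
tcp_rot: [2.015, 2.409, -0.005]
force: [-8.7, -10.6, 10.0]
opening: 0.0427
t 19.3 tcp [ 0.4891 -0.0458  0.0909] q [-0.092  0.269 -0.327  0.976 -0.003  1.302] F [ -8.7 -10.6  10. ] T [-2.22  1.83  0.07] open 0.0427
yaw_x deg 100.17 toolz [-0.001 -0.003 -1.   ] shift [ 0.0025  0.0003 -0.0024]
```

The nut bottomed: 1.9 N m against about 0.1 N m while running, released within 2° of backing. That puts zero at tool yaw of about 97°. I back off to yaw 187°, which is 87° more from here.

```bash
python3 -m pendant '[[[255,0.0001,0,-0.0001,0,0,-9],[255,0.0003,-0.0002,-0.0003,0,0,-18],[255,0.0005,-0.0003,-0.0005,0,0,-28],[255,0.0007,-0.0004,-0.0007,0,0,-38],[255,0.0009,-0.0006,-0.0009,0,0,-48],[255,0.001,-0.0007,-0.0011,0,0,-58],[255,0.0012,-0.0008,-0.0013,0,0,-68],[255,0.0012,-0.0008,-0.0014,0,0,-78],[255,0.0012,-0.0008,-0.0015,0,0,-87],[255,0.0012,-0.0008,-0.0015,0,0,-87]]]' 60; python3 - <<'E'
from h import *
from scipy.optimize import least_squares
tool([.489,-.0433,.0933])
def circ(P,r):
    f=lambda p:np.hypot(P[:,0]-p[0],P[:,1]-p[1])-r
    return least_squares(f,P[:,:2].mean(0),loss='soft_l1',f_scale=.002).x
for c in ['scene','side']:
    im=get_image(c); A=cloud(im,np.ones((480,640),bool)); cv2.imwrite(f'pics/{c}4.png',im['color'])
    B=A[(np.hypot(A[:,0]-.567,A[:,1]-.139)<.07)&(A[:,2]>.163)&(A[:,2]<.175)]
    print(c,'shade',len(B),circ(B,.046).round(4) if len(B)>10 else '')
E
```

```text
t: 20.55
ee_pos: [0.4909, -0.0432, 0.0922]
tcp_rot: [-0.202, 3.132, 0.001]
force: [14.4, 1.8, -15.8]
opening: 0.0425
t 20.55 tcp [ 0.4909 -0.0432  0.0922] q [-0.088  0.267 -0.326  0.974  0.001 -0.217] F [ 14.4   1.8 -15.8] T [ 0.35 -2.94  0.15] open 0.0425
yaw_x deg -172.61 toolz [ 0.003  0.001 -1.   ] shift [ 0.0018  0.0002 -0.0011]
scene shade 100 [0.567  0.1392]
side shade 24 [0.5636 0.1379]
```

View pics/scene4.png

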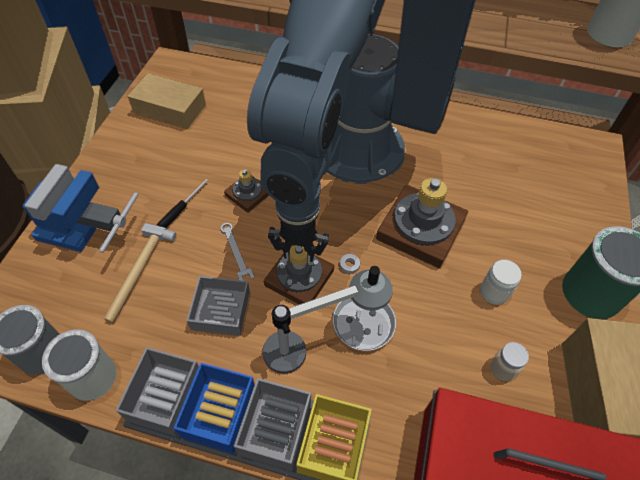

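The lamp at (373,290) still stands over the dish, the gripper holds the nut at (299,255), and the spanner, bearing, jar and other tools sit where they were. I hand in.

```bash
python3 -c "
from workcell import finish_job; print(finish_job())"
```

```text
the job is handed in; nothing more can be done
None
```

The job is handed in at about 20.7 s of the 67 s. The lamp stands over the dish, and the gripper still holds the nut, backed off a quarter turn from the bottom. `finish_job` gave no verdict.

- **Lamp:** I swung it about 65° clockwise by its stub. The fitted shade centre was (0.567, 0.139) against the dish's middle at (0.568, 0.139), so about 1 mm off. The last side-camera fit read about 4 mm off, but it had only 24 points because the arm blocked the view; earlier side fits agreed to about 1 mm.
- **Nut:** I chose the hub under the lamp because its nut and flange measured 44 mm and about 112 mm; the other two hubs were too large and too small. I screwed the nut down about 250° in one grip until the wrist torque rose from about 0.1 to 1.9 N m. It released within 2° of backing off, which fixes the zero to about 1.5°.
- **Back-off:** I then turned it back to about 90° from that zero, and it is still gripped with an opening of 42.5 mm. The tool rose 1.3 mm where the thread should give 1.0 mm.
- **Did not agree:** The wrist torque at the end read +0.15 N m, while thread friction should have left it slightly negative. I put this down to the sideways load of about 14 N on the nut. It is far below the torque at which the pads would slip, so I believe the nut followed. I did not check its angle independently.
- **Loose items:** The before and after pictures show none of the loose tools or containers shifted.

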